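# Cap the rinse tank: push on the cam-arm coupling and lock both arms

## Task

Close the rinse tank: set the loose steel coupling upright on the tank's grooved brass adaptor and push it straight down past the stiff seal until it is fully home, with both arms still raised. Then swing its two cam arms fully down one after the other, and let go. Press firmly but do not ram it; do not knock the gauge on the tank, and leave the bottle, tub and dishes where they stand.

Things in the scene. Friction and masses are not known exactly. Their poses are not given: they have to be found in the camera images.
- coupling: loose round steel cap coupling, about 0.55 kg, standing mouth down on the bench: 56 diameter, 46 high, flat closed top; socket 43.6 wide, 38 deep. Origin: centre of its mouth (underside), z up. Cam arms at its +y (red grip) and -y (blue grip) sides between lugs that reach 37 from the axis; its +x and -x sides are free to grip. Half a turn about z does not matter
- coupling_top (a point): centre of the coupling's flat closed top, 46 above its mouth: the place to push down. Axes as the coupling's
- cam_a (a joint): red cam arm, hinge along the coupling's x, 20 above the mouth, 27.5 from the centre line. rad: 0 = out and 30 degrees up; 0.52 = level; 2.09 (stop) = fully down beside the adaptor. Stays where left; stiff hinge, 0.13 N m. Flat bar 14 to 18 wide; its upper (when down, outer) face lies 10 off the hinge line. Unless the coupling is home its cam nose rubs on the rim and the arm drags hard or binds
- cam_b (a joint): blue cam arm on the coupling's -y side, mirror image of the red one; same values
- cam_a_end (a point): middle of the free end of the red arm, 64 from its hinge
- cam_b_end (a point): middle of the free end of the blue arm, 64 from its hinge
- tank: fixed low steel rinse tank, 196 (x) by 206 (y), deck 70 above the bench. Origin: centre of its underside, z up. The adaptor stands upright in the middle of the deck: brass, 41 diameter, with a groove 16 high and 31 diameter; its top, 183 above the bench, is bevelled to 33 diameter over the last 6; the black rubber seal stands 9 to 10 above that
- adaptor_home (a point): on the adaptor's axis, 145 above the bench: where the coupling's origin is when fully home (its flat top then 191 above the bench). z up, x and y as the tank's. Put on loosely, the coupling stops on the seal 9 to 10 higher; pushing the seal down takes about 17 N steadily, then it stops hard at home and stays there when let go
- gauge: round gauge, 44 diameter, on a short stem on the deck 72 from the adaptor on the tank's +x side; top 142 above the bench; origin at the stem's foot on the deck. An arm swung down on that side would hit it: the arms belong on the tank's +y and -y sides
- bottle: bystander: amber bottle, 52 diameter, 120 high, origin under its centre
- tub: bystander: white tub with a blue band, 92 diameter at its lid, 91 high, origin under its centre
- dishes: bystander: stack of glass dishes, 88 diameter, 33 high, origin under its centre

How it is judged:
By the outcome, as a careful person would: the job done as asked, in the order asked, and still so for the second after the job is handed in, with the robot touching nothing.
It also fails if it takes over 72 s, if anything falls off the work surface, if the arm or the gripper's body presses on something with over 40 N, if the wrist force passes 120 N, or if a joint passes its speed limit or range.

## Robot

A 6-joint arm with a two-finger parallel gripper is mounted at the origin on the work surface. World frame = base frame: x ahead of the robot, y to its left, z up, the work surface at z = 0. Lengths are in m, angles in rad, forces in N, time in s.
With the tool pointing down it reaches from about 0.375 to 0.9 m from the base axis. Payload 3.1 kg.
Tool frame: the origin (TCP) lies midway between the tips of the shut fingers; the grasp point (between the pads) lies 19 mm behind it; z points along the fingers, y is the direction in which the jaws open and shut (so a half turn about z gives the same grasp; the last joint's range is limited). The gripper opens to 87 mm and grips with 3 to 60 N. Pads are 19 mm wide; open, the fingers measure 117 mm over their backs; the gripper's body (75 mm by 190 mm) begins 51 mm behind the grasp point.
Start: joints at [-1.29, 0.527, 1.433, -0, 1.181, -0.178], TCP at [0.277, -0.56, 0.223] pointing down, gripper open.
Joint ranges: [-3.08, 3.08], [-0.75, 2.2], [0.22, 2.44], [-1.43, 4.57], [0, 2.65], [-2.85, 2.85]. Speed limits (rad/s): [2.79, 2.79, 3.14, 3.14, 3.14, 3.14].

## Interface

Orientations are given as a unit quaternion [x, y, z, w].
In Python, from station import robot gives the robot as it stands. The module is installed in compiled form; this text tells all that it offers.
- The arm moves only by the tool apply_moves, never from a script. Its argument "rows" is a list of rows, each a list of 7 numbers: the turn, a rotation vector about the world's x, y, z in degrees, then the shift along the world's x, y, z in m, then the finger opening in m, from 0 to 0.087. In form: [[wx, wy, wz, dx, dy, dz, hand], ...]. A call has 1 to 12 rows; each row is the pose to reach, as a shift and turn from the pose measured when the call began; what a row does not reach only later rows make up. A row lasts 1/10 s, in which the tool goes at most 50 mm and 8.59 degrees, less where a joint would pass 70% of its speed; a pose out of reach is approached as far as the arm can. A call with a gripper value outside its range is refused whole. The fingers move at their own pace and stop on an object; "grip_force" is the grip in N (left out, the last holds). Time passes only in rows, so rows that repeat a pose let the fingers close. It gives the time, the measured TCP pose, the force and the opening at its end, in the units of the state.
- robot.state(): the state, without advancing time (a new reading comes with each control period).
- robot.camera(name): name is "side" or "top" or "wrist"; returns a dict with "pixels" (480x640x3 uint8, red, green, blue), "K" (3x3 intrinsics, pixels), "R" (3x3) and "t" (3): a world point X has camera coordinates R X + t. Camera axes: x right, y down, z forward; pixel columns grow to the right and rows downward; lengths in m; the calibration is good to about 2 mm. A picture is of the moment at which its call begins. There is no depth.
- robot.close_job(): hands the job in, once; it reports no verdict.
Trained networks look in a picture, given as the dict that the camera call returned (one of the last four; its "shot" number tells which), for a name from the list of things; names that differ only in an ending like _2 or _b are one class to them, and where a whole thing is asked for, a point or a joint stands for the part that bears it (a point fixed in the world has none). Each returns a list of dicts, best first, with "score" (0 to 1); they miss things now and then, are a little off and sometimes report something else, mostly with a low value. They report only what shows in the picture. A call takes as long as a camera call.
- robot.recognise(name, picture): "pixel" ([column, row] in pixels, amid what is visible of it).
- robot.cut_out(name, picture): "region" (480x640 bool, what is visible of it) and "pixel" ([column, row] in pixels, amid what is visible of it).
The state is a dict: "t": time; "qpos": joint angles; "qd": joint speeds; "effort": joint torques, N m; "tool_pos": TCP position; "orientation": TCP orientation; "ft_force": force on the tool from outside, world axes, zero at the start; "wrist_torque": the same for the moment, N m; "finger_gap": finger opening in m.
Only numpy, scipy, OpenCV 4.12 (cv2) and the standard library are available. Lean on these libraries where they do the work, as an engineer would, in place of code of your own. Each camera call takes 0.05 s, during which the arm holds its last target.

## Working session

There is one attempt and no reset: what is moved stays moved. The work goes in short steps, Python scripts to look and compute and a tool call to move; the robot and the scene stay as the last step left them, time stands still between calls to the robot, and variables do not carry over. Pictures are saved under pics/ and viewed, and the job is handed in when it is done.

Besides the shell and the picture viewer there is one more tool, called after "Request:" by a JSON object that holds its "method" and its "body". apply_moves: Moves the arm, as the interface text tells. Its arguments: {"type":"object","properties":{"rows":{"type":"array","items":{"type":"array","items":{"type":"number"}}},"grip_force":{"type":"number"}},"required":["rows"]}

```bash
mkdir -p pics
cat > h.py <<'E'
import numpy as np, cv2
from station import robot
def shot(n,f):
    p=robot.camera(n); cv2.imwrite('pics/'+f,cv2.cvtColor(p['pixels'],cv2.COLOR_RGB2BGR)); return p
def onz(p,px,z):
    d=p['R'].T@np.linalg.solve(p['K'],[px[0],px[1],1.0]); c=-p['R'].T@p['t']
    return c+d*(z-c[2])/d[2]
def tri(ps,pxs):
    A=[];b=[]
    for p,x in zip(ps,pxs):
        d=p['R'].T@np.linalg.solve(p['K'],[x[0],x[1],1.0]); d/=np.linalg.norm(d); c=-p['R'].T@p['t']
        M=np.eye(3)-np.outer(d,d);A.append(M);b.append(M@c)
    A=np.array(A);b=np.array(b)
    X=np.linalg.solve(A.sum(0),b.sum(0)); return X,[np.linalg.norm(m@X-q) for m,q in zip(A,b)]
def proj(p,X):
    c=p['R']@np.array(X)+p['t']; u=p['K']@c; return u[:2]/u[2]
E
python3 - <<'E'
from h import *
np.set_printoptions(precision=4,suppress=True)
P={n:shot(n,n+'0.png') for n in ('side','top')}
for n,p in P.items():
    print(n,-p['R'].T@p['t'],p['K'][0,0])
    for o in ['coupling','coupling_top','cam_a','cam_a_end','cam_b_end','tank','gauge','bottle','tub','dishes']:
        try: print(o,[(np.round(r['pixel'],1).tolist(),round(r['score'],2)) for r in robot.recognise(o,p)[:3]])
        except Exception as e: print(o,e)
print(robot.state())
E
```

```text
side [0.1719 0.5975 0.5383] 555.3019220831991
coupling [([288.1, 376.7], 0.65)]
coupling_top [([282.7, 375.0], 0.81), ([177.3, 299.9], 0.68)]
cam_a [([317.9, 344.8], 0.76), ([251.0, 401.9], 0.67)]
cam_a_end [([248.6, 403.9], 0.92), ([176.7, 301.3], 0.72)]
cam_b_end [([319.6, 344.0], 0.82), ([321.2, 189.1], 0.31)]
tank [([396.5, 232.9], 0.68)]
gauge [([371.9, 181.6], 0.93)]
bottle [([242.6, 229.5], 0.87), ([319.3, 346.2], 0.64)]
tub [([322.6, 190.0], 0.83)]
dishes [([174.8, 300.1], 0.88), ([283.0, 378.8], 0.29)]
top [0.4863 0.0163 1.0942] 618.5730282184758
coupling [([218.8, 298.2], 0.89)]
coupling_top [([217.1, 300.0], 0.75)]
cam_a [([251.1, 301.3], 0.76), ([176.0, 296.8], 0.63)]
cam_a_end [([177.6, 298.6], 0.8)]
cam_b_end [([251.6, 299.3], 0.55)]
tank [([437.1, 265.2], 0.59)]
gauge [([444.2, 219.8], 0.83), ([177.2, 298.7], 0.33)]
bottle [([331.0, 152.0], 0.61)]
tub [([457.6, 146.2], 0.55)]
dishes [([230.7, 166.8], 0.71)]
{'t': 1.1, 'qpos': array([-1.2905,  0.5275,  1.4327, -0.    ,  1.1814, -0.1785]), 'qd': array([ 0.0002, -0.0012,  0.0018,  0.0002, -0.0006, -0.0006]), 'effort': array([ -0.0016, -44.0031, -17.6988,   0.0633,   0.0506,  -0.    ]), 'tool_pos': array([ 0.2768, -0.5603,  0.2226]), 'orientation': array([ 0.9738,  0.2274, -0.    ,  0.    ]), 'ft_force': array([ 1.0448, -0.0685, -0.5987]), 'wrist_torque': array([ 0.0065, -0.0023,  0.0415]), 'finger_gap': 0.08740869696973691}
```

View pics/side0.png

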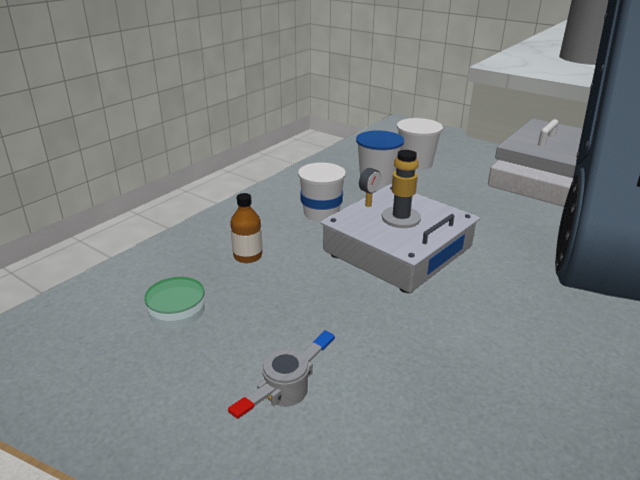

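View pics/top0.png

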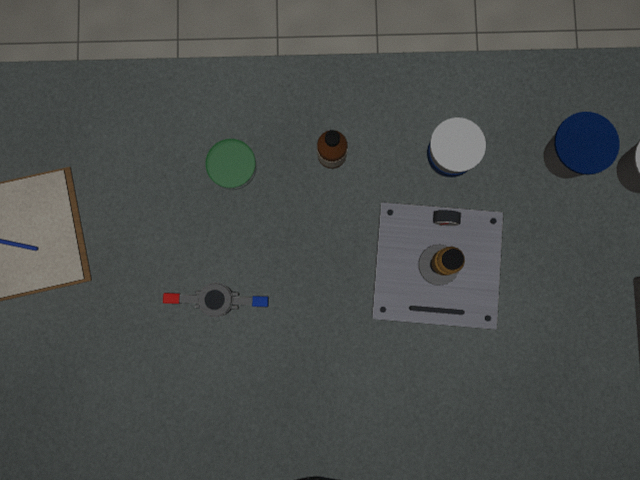

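The side view shows the coupling at about (286,375), with the red arm toward the camera, and the adaptor at about (405,180). The top view shows the coupling at (215,300), the seal top at (453,258) and the gauge at (447,217) on the +x side. Red points left (+y). Next I'll measure more precisely.

Run:
```python
from h import *
np.set_printoptions(precision=4,suppress=True)
for n in ('side','top'):
    im=cv2.imread(f'pics/{n}0.png')
    b={'side':[(240,340,100,75),(370,140,80,90)],'top':[(150,260,130,80),(370,190,150,145)]}[n]
    out=[cv2.resize(im[y:y+h,x:x+w],(400,400*h//w),interpolation=cv2.INTER_CUBIC) for x,y,w,h in b]
    H=max(o.shape[0] for o in out); out=[cv2.copyMakeBorder(o,0,H-o.shape[0],0,0,0) for o in out]
    cv2.imwrite(f'pics/{n}0c.png',np.hstack(out))
P={n:robot.camera(n) for n in ('side','top')}
for n,p in P.items():
    hsv=cv2.cvtColor(p['pixels'],cv2.COLOR_RGB2HSV)
    for c,m in {'red':((hsv[...,0]<8)|(hsv[...,0]>172))&(hsv[...,1]>150)&(hsv[...,2]>60),'blue':(hsv[...,0]>105)&(hsv[...,0]<125)&(hsv[...,1]>150)}.items():
        k,l,s,ce=cv2.connectedComponentsWithStats(m.astype('uint8'))
        print(n,c,[(ce[i].round(1).tolist(),int(s[i,4])) for i in range(1,k) if s[i,4]>25])
    g=p['pixels'].max(2)
    for nm,(x,y,w,h) in {'disc':(262,345,50,40) if n=='side' else (198,284,36,34),'seal':(393,145,28,16) if n=='side' else (436,242,36,36)}.items():
        m=(g[y:y+h,x:x+w]<(75 if nm=='disc' and n=='side' else 50)).astype('uint8')
        k,l,s,ce=cv2.connectedComponentsWithStats(m)
        print(n,nm,[((ce[i]+[x,y]).round(1).tolist(),s[i].tolist()) for i in range(1,k) if s[i,4]>25])
```

```text
side red [([240.5, 407.1], 311)]
side blue [([379.7, 139.5], 695), ([321.1, 202.5], 327), ([445.1, 253.8], 440), ([324.1, 339.0], 200)]
side disc []
side seal [([406.4, 155.2], [5, 5, 18, 11, 174])]
top red [([170.5, 297.9], 158)]
top blue [([586.5, 142.6], 3134), ([439.6, 165.3], 90), ([17.9, 244.4], 121), ([259.7, 301.0], 149)]
top disc [([214.1, 299.3], [7, 6, 19, 20, 298])]
top seal [([452.5, 258.6], [6, 6, 22, 22, 376])]
```

View pics/side0c.png

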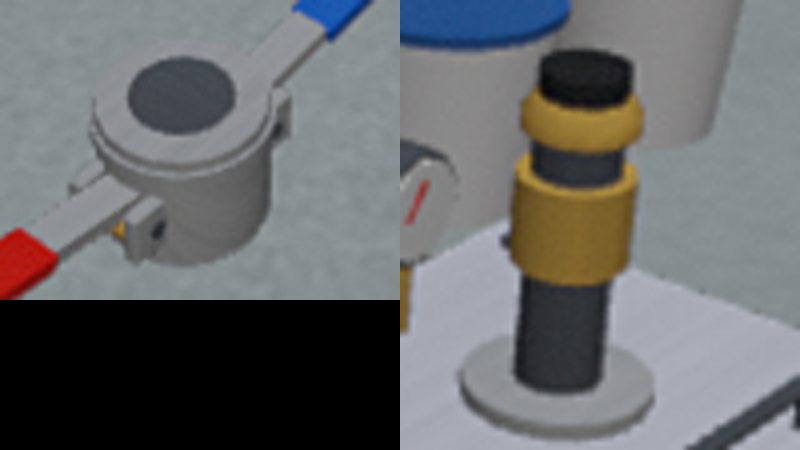

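View pics/top0c.png

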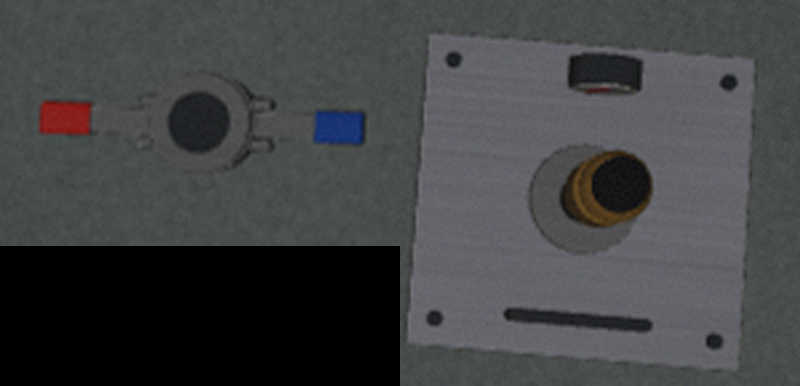

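Run:
```python
from h import *
np.set_printoptions(precision=4,suppress=True)
P={n:robot.camera(n) for n in ('side','top')}
s,t=P['side'],P['top']
print('disc tri',tri([s,t],[(285.4,363.8),(214.1,299.3)]),'top@46',onz(t,(214.1,299.3),.046),'side@46',onz(s,(285.4,363.8),.046))
print('seal tri',tri([s,t],[(407.4,153.2),(452.5,258.6)]),'top@192.5',onz(t,(452.5,258.6),.1925),'side',onz(s,(407.4,153.2),.1925))
r=tri([s,t],[(240.5,407.1),(170.5,297.9)]);b=tri([s,t],[(324.1,339.0),(259.7,301)])
print(r,b); d=r[0]-b[0]; print('coup yaw',np.degrees(np.arctan2(-d[0],d[1])),'mid',(r[0]+b[0])/2)
f=lambda u,v:onz(t,(370+u/2.667,190+v/2.667),.072)
c=[f(54,59),f(328,82),f(34,318),f(314,341)]
print(c, np.mean(c,0)); 
x1=c[0]-c[2];x2=c[1]-c[3];y1=c[0]-c[1];y2=c[2]-c[3]
print('tank yaw',[np.degrees(np.arctan2(v[1],v[0])) for v in (x1,x2)],[np.degrees(np.arctan2(-v[0],v[1])) for v in (y1,y2)])
for o in ('bottle','tub','dishes','gauge'): 
    q=robot.recognise(o,t); q2=robot.recognise(o,s)
    print(o,tri([s,t],[q2[0]['pixel'],q[0]['pixel']]))
```

```text
disc tri (array([0.5053, 0.207 , 0.046 ]), [np.float64(0.00010206793683118035), np.float64(0.0001020679368310874)]) top@46 [0.5052 0.207  0.046 ] side@46 [0.5054 0.2071 0.046 ]
seal tri (array([ 0.5532, -0.1686,  0.1918]), [np.float64(0.00028775715399340405), np.float64(0.00028775715399349507)]) top@192.5 [ 0.5534 -0.1683  0.1925] side [ 0.5521 -0.1671  0.1925]
(array([0.5099, 0.2837, 0.0342]), [np.float64(0.00038137133419551477), np.float64(0.00038137133419570646)]) (array([0.5006, 0.1312, 0.0354]), [np.float64(1.7695858458052615e-05), np.float64(1.7695858457942887e-05)])
coup yaw -3.488890447008406 mid [0.5053 0.2075 0.0348]
[array([ 0.6426, -0.0926,  0.072 ]), array([ 0.6239, -0.2634,  0.072 ]), array([ 0.4818, -0.0746,  0.072 ]), array([ 0.4635, -0.2463,  0.072 ])] [ 0.553  -0.1692  0.072 ]
tank yaw [np.float64(-6.381903976239096), np.float64(-6.096145256923715)] [np.float64(-6.248935500998283), np.float64(-6.062981161422708)]Traceback (most recent call last):
  File "<stdin>", line 16, in <module>
IndexError: list index out of range
```

Request:
{"method": "apply_moves", "body": {"rows": [[0,0,5,0.012,0.04,0.02,0.087],[0,0,10,0.024,0.08,0.04,0.087],[0,0,15,0.036,0.12,0.05,0.087],[0,0,20,0.048,0.16,0.06,0.087],[0,0,25,0.06,0.2,0.06,0.087],[0,0,30,0.072,0.24,0.06,0.087],[0,0,35,0.084,0.28,0.06,0.087],[0,0,40,0.096,0.32,0.06,0.087],[0,0,45,0.108,0.36,0.06,0.087],[0,0,50,0.12,0.4,0.06,0.087],[0,0,55,0.132,0.44,0.06,0.087],[0,0,60.2,0.144,0.48,0.06,0.087]]}}

```text
t: 2.6
tool_pos: [0.4211, -0.0787, 0.2829]
orientation: [0.727, 0.686, 0.0, 0.0]
ft_force: [1.0, -0.5, -0.1]
finger_gap: 0.0873
```

Request:
{"method": "apply_moves", "body": {"rows": [[0,0,0,0.012,0.04,0,0.087],[0,0,0,0.024,0.08,-0.01,0.087],[0,0,0,0.036,0.12,-0.03,0.087],[0,0,0,0.048,0.16,-0.05,0.087],[0,0,0,0.06,0.2,-0.07,0.087],[0,0,0,0.072,0.24,-0.09,0.087],[0,0,0,0.08,0.27,-0.11,0.087],[0,0,0,0.084,0.2857,-0.12,0.087],[0,0,0,0.0842,0.2857,-0.13,0.087],[0,0,0,0.0842,0.2857,-0.13,0.087]]}}

```text
t: 3.6
tool_pos: [0.5042, 0.206, 0.1518]
orientation: [0.727, 0.686, -0.001, -0.0]
ft_force: [0.1, -0.7, -0.3]
finger_gap: 0.0873
```

Run:
```python
from h import *
np.set_printoptions(precision=4,suppress=True)
p=shot('wrist','w1.png'); print(-p['R'].T@p['t'],p['K'][0,0])
s=robot.state();print(s['tool_pos'],s['orientation'],s['ft_force'])
for o in ['coupling_top','cam_a_end']: print(o,[(np.round(r['pixel'],1).tolist(),round(r['score'],2),onz(p,r['pixel'],.046)) for r in robot.recognise(o,p)[:3]])
print(proj(p,[.5053,.207,.046]),proj(p,[.5053,.207,0.0]))
```

```text
[0.5091 0.2869 0.3143] 350.24139056345575
[0.5047 0.2057 0.1526] [ 0.7275  0.6861 -0.0007  0.0002] [ 0.6693  0.292  -0.0661]
coupling_top [([321.7, 224.9], 0.67, array([0.5072, 0.2133, 0.046 ]))]
cam_a_end [([319.7, 297.9], 0.3, array([0.502 , 0.1493, 0.046 ]))]
[319.7857 232.5723] [319.6468 218.3615]
```

View pics/w1.png

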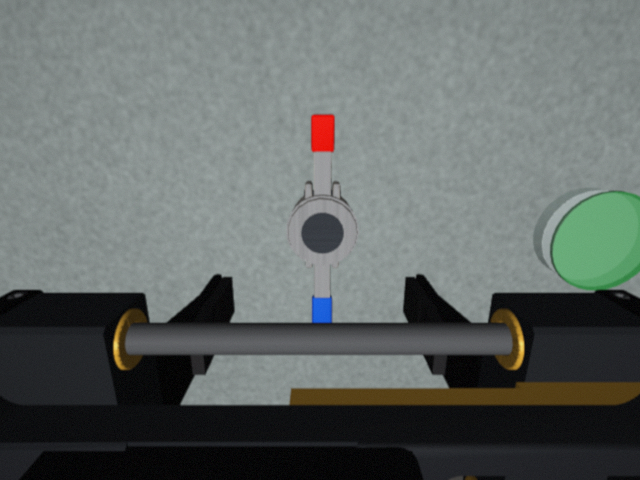

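The wrist view shows the coupling disc at (322,232), within 3 px of the predicted spot, with the jaws square to the arms. Next I'll descend and grip.

Request:
{"method": "apply_moves", "body": {"rows": [[0,0,0,0.001,0.001,-0.03,0.087],[0,0,0,0.0015,0.001,-0.06,0.087],[0,0,0,0.0015,0.001,-0.09,0.087],[0,0,0,0.0015,0.001,-0.115,0.087],[0,0,0,0.0015,0.001,-0.13,0.087],[0,0,0,0.0015,0.001,-0.139,0.087],[0,0,0,0.0015,0.001,-0.139,0.087],[0,0,0,0.0015,0.001,-0.139,0.087]]}}

```text
t: 4.55
tool_pos: [0.5079, 0.2062, 0.0156]
orientation: [0.728, 0.685, 0.001, 0.001]
ft_force: [-0.2, -0.8, 0.1]
finger_gap: 0.0872
```

Request:
{"method": "apply_moves", "body": {"rows": [[0,0,0,0,0,0,0.07],[0,0,0,0,0,0,0.06],[0,0,0,0,0,0,0.05],[0,0,0,0,0,0,0.05],[0,0,0,0,0,0,0.05],[0,0,0,0,0,0,0.05],[0,0,0,0,0,0,0.05],[0,0,0,0,0,0,0.05]], "grip_force": 30}}

```text
t: 5.35
tool_pos: [0.507, 0.2063, 0.0156]
orientation: [0.728, 0.685, 0.0, 0.001]
ft_force: [-2.4, 0.4, 4.9]
finger_gap: 0.0545
```

Request:
{"method": "apply_moves", "body": {"rows": [[0,0,0,0,0,0,0.05],[0,0,0,0,0,0,0.05],[0,0,0,0,0,0.01,0.05],[0,0,0,0,0,0.03,0.05],[0,0,0,0,0,0.06,0.05],[0,0,0,0,0,0.1,0.05],[0,0,0,0,0,0.14,0.05],[0,0,0,0,0,0.18,0.05],[0,0,0,0,0,0.21,0.05],[0,0,0,0,0,0.23,0.05],[0,0,0,0,0,0.23,0.05]], "grip_force": 45}}

```text
t: 6.45
tool_pos: [0.5086, 0.2065, 0.2481]
orientation: [0.728, 0.685, 0.003, 0.003]
ft_force: [1.2, 0.1, -8.1]
finger_gap: 0.0545
```

Run:
```python
from h import *
np.set_printoptions(precision=4,suppress=True)
p=shot('wrist','w2.png');q=shot('side','s2.png')
s=robot.state();print(s['tool_pos'],s['orientation'],s['ft_force'],s['finger_gap'])
```

```text
[0.506  0.2059 0.2445] [ 0.7282  0.6854 -0.0005  0.0002] [ 0.0839 -0.5081 -9.4094] 0.05424867334504366
```

View pics/s2.png

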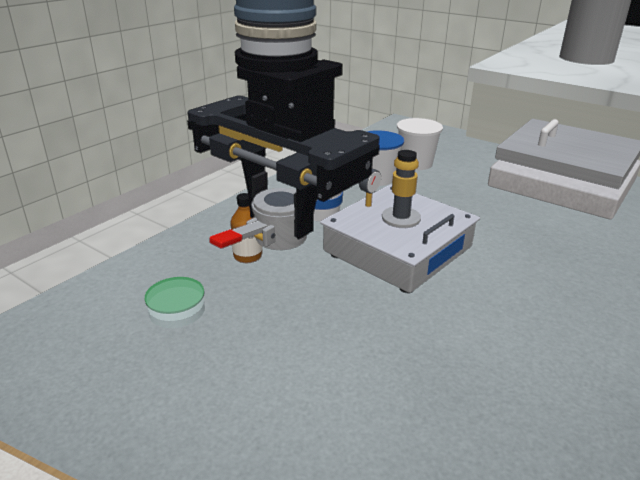

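View pics/w2.png

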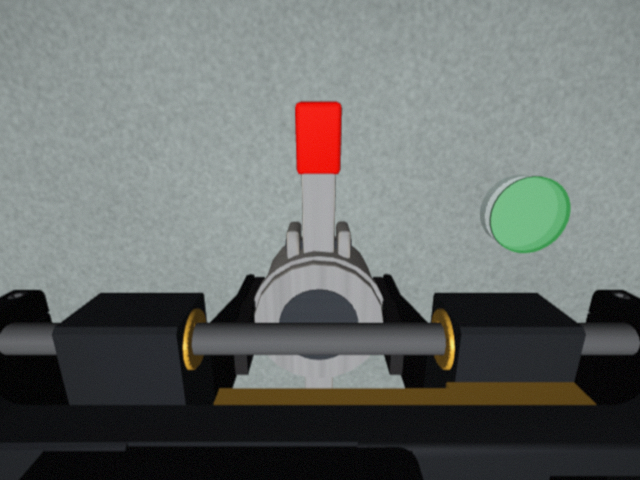

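Run:
```python
from h import *
np.set_printoptions(precision=4,suppress=True)
P=[robot.camera(n) for n in ('side','wrist','top')]
px=[]
for p in P:
    hsv=cv2.cvtColor(p['pixels'],cv2.COLOR_RGB2HSV)
    m=((hsv[...,0]<8)|(hsv[...,0]>172))&(hsv[...,1]>150)&(hsv[...,2]>60)
    k,l,s,ce=cv2.connectedComponentsWithStats(m.astype('uint8'))
    i=1+np.argmax(s[1:,4]); px.append(ce[i]); print(ce[i],s[i])
print(tri(P[:2],px[:2]),tri([P[0],P[2]],[px[0],px[2]]),tri(P,px))
print(robot.state()['tool_pos'])
t=P[2]; cv2.imwrite('pics/t2.png',cv2.cvtColor(t['pixels'],cv2.COLOR_RGB2BGR))
im=cv2.cvtColor(P[0]['pixels'],cv2.COLOR_RGB2BGR)[170:270,190:340]
cv2.imwrite('pics/s2c.png',cv2.resize(im,(750,500),interpolation=cv2.INTER_CUBIC))
```

```text
[226.4866 239.9091] [211 231  32  19 374]
[317.8659 137.1025] [ 295  102   46   72 3191]
[445.5 223. ] [445 223   2   1   2]
(array([0.5098, 0.2831, 0.2617]), [np.float64(0.00014621708918134308), np.float64(0.00014621708918119392)]) (array([ 0.7138, -0.0893,  0.0314]), [np.float64(0.13387708210789878), np.float64(0.1338770821078989)]) (array([0.57  , 0.1111, 0.2317]), [np.float64(0.10228866841568968), np.float64(0.18167539056158777), np.float64(0.2600325157611399)])
[0.5054 0.2059 0.2433]
```

View pics/s2c.png

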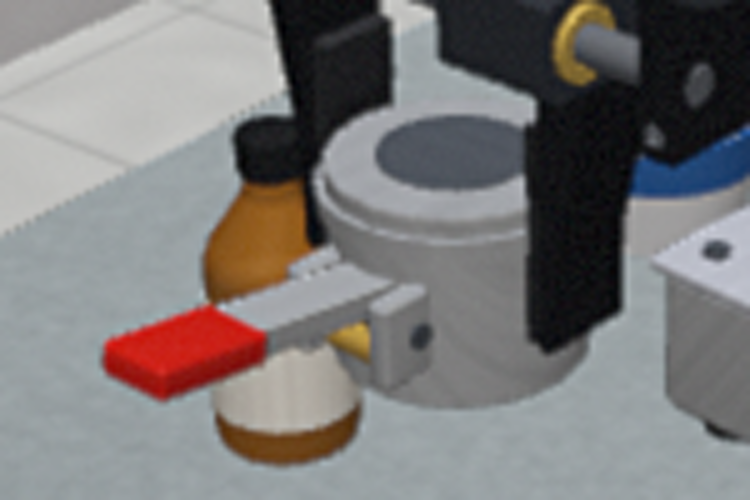

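Request:
{"method": "apply_moves", "body": {"rows": [[0,0,0,0.003,-0.02,0.005,0.05],[0,0,-0.3,0.007,-0.055,0.01,0.05],[0,0,-0.6,0.012,-0.095,0.012,0.05],[0,0,-0.9,0.017,-0.135,0.012,0.05],[0,0,-1.2,0.022,-0.175,0.012,0.05],[0,0,-1.5,0.027,-0.215,0.012,0.05],[0,0,-1.8,0.032,-0.255,0.012,0.05],[0,0,-2.1,0.037,-0.295,0.012,0.05],[0,0,-2.4,0.042,-0.33,0.012,0.05],[0,0,-2.7,0.0455,-0.36,0.012,0.05],[0,0,-2.7,0.0476,-0.3755,0.012,0.05],[0,0,-2.7,0.0476,-0.3755,0.012,0.05]]}}

```text
t: 7.9
tool_pos: [0.553, -0.1718, 0.2538]
orientation: [0.745, 0.667, -0.002, -0.001]
ft_force: [0.2, 0.6, -8.0]
finger_gap: 0.0544
```

Run:
```python
from h import *
np.set_printoptions(precision=4,suppress=True)
for i in range(6): robot.camera('top')
P=[robot.camera(n) for n in ('side','wrist','top')]
s=robot.state();print(s['t'],s['tool_pos'],s['orientation'],s['ft_force'],s['finger_gap'])
cv2.imwrite('pics/w3.png',cv2.cvtColor(P[1]['pixels'],cv2.COLOR_RGB2BGR))
im=cv2.cvtColor(P[0]['pixels'],cv2.COLOR_RGB2BGR)[70:220,310:500]
cv2.imwrite('pics/s3c.png',cv2.resize(im,(760,600),interpolation=cv2.INTER_CUBIC))
```

```text
8.35 [ 0.553  -0.1687  0.2555] [ 0.7437  0.6685 -0.0016 -0.0007] [-0.3078 -1.2775 -7.692 ] 0.0541186903171633
```

View pics/s3c.png

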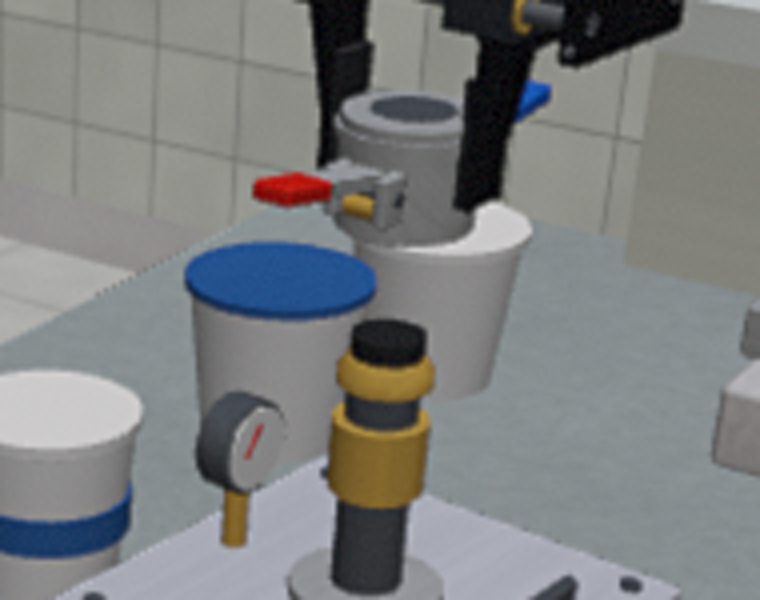

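View pics/w3.png

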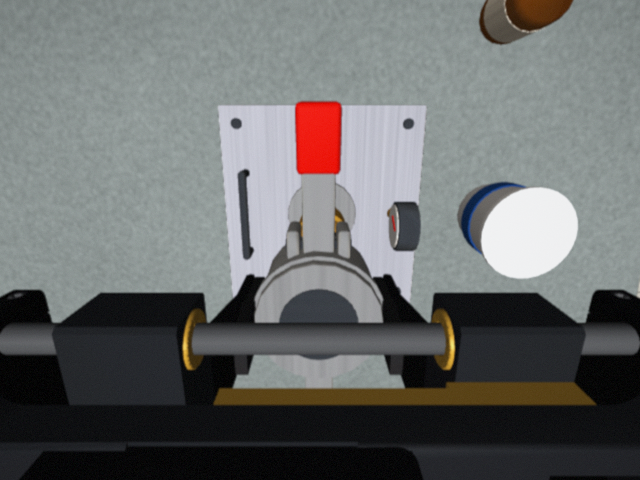

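Run:
```python
from h import *
np.set_printoptions(precision=4,suppress=True)
p=robot.camera('side'); s=robot.state(); z=s['tool_pos'][2]
print(s['tool_pos'],s['ft_force'])
print(proj(p,[.553,-.168,z+.0313]),proj(p,[.563,-.168,z+.0313]),proj(p,[.553,-.158,z+.0313]),proj(p,[.553,-.168,z+.0413]))
im=cv2.cvtColor(p['pixels'],cv2.COLOR_RGB2BGR)[85:150,380:440]
cv2.imwrite('pics/s4c.png',cv2.resize(im,(600,650)[:2] and (550,596),interpolation=cv2.INTER_CUBIC))
```

```text
[ 0.5531 -0.1689  0.2555] [-1.1245 -0.1241 -8.082 ]
[412.6641  95.6193] [406.9036  94.4401] [409.5516  97.1495] [413.2835  89.1634]
```

View pics/s4c.png

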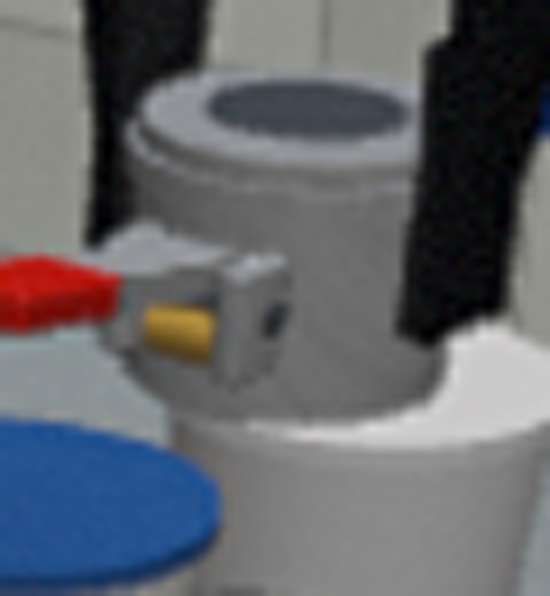

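Request:
{"method": "apply_moves", "body": {"rows": [[0,0,0,0,0,-0.015,0.05],[0,0,0,0,0,-0.03,0.05],[0,0,0,0,0,-0.04,0.05],[0,0,0,0,0,-0.046,0.05],[0,0,0,0,0,-0.05,0.05],[0,0,0,0,0,-0.054,0.05],[0,0,0,0,0,-0.058,0.05],[0,0,0,0,0,-0.062,0.05]]}}

```text
t: 9.2
tool_pos: [0.5535, -0.1692, 0.1937]
orientation: [0.744, 0.668, -0.001, 0.0]
ft_force: [0.4, -0.3, -2.4]
finger_gap: 0.0546
```

Request:
{"method": "apply_moves", "body": {"rows": [[0,0,0,0,0,0,0.05],[0,0,0,0,0,-0.002,0.05],[0,0,0,0,0,-0.004,0.05],[0,0,0,0,0,-0.004,0.05]]}}

```text
t: 9.6
tool_pos: [0.5545, -0.1696, 0.1899]
orientation: [0.744, 0.668, -0.001, 0.001]
ft_force: [2.1, -1.0, -7.9]
finger_gap: 0.0544
```

Run:
```python
from h import *
np.set_printoptions(precision=4,suppress=True)
p=robot.camera('side'); s=robot.state(); z=s['tool_pos'][2]
print(s['tool_pos'],s['ft_force'],s['wrist_torque'])
im=cv2.cvtColor(p['pixels'],cv2.COLOR_RGB2BGR)[100:200,360:460]
cv2.imwrite('pics/s5c.png',cv2.resize(im,(600,600),interpolation=cv2.INTER_CUBIC))
```

```text
[ 0.5545 -0.1696  0.1899] [ 3.2825 -1.4563 -6.9595] [-0.1507 -0.662   0.0002]
```

View pics/s5c.png

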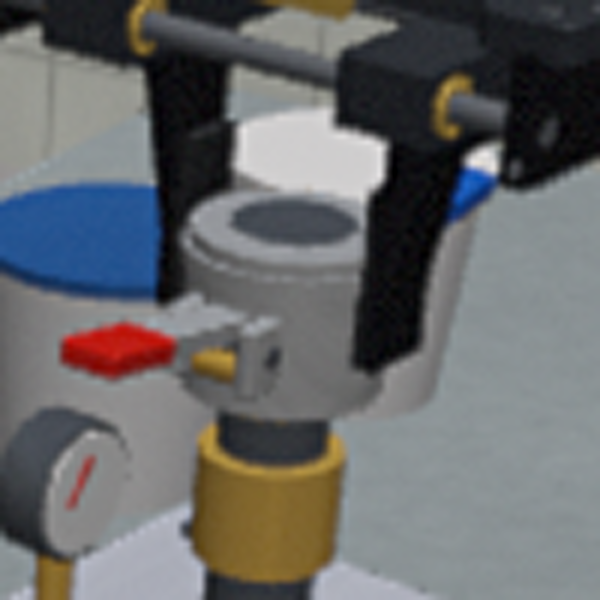

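Request:
{"method": "apply_moves", "body": {"rows": [[0,0,0,0.001,-0.0005,0,0.05],[0,0,0,0.001,-0.0005,-0.002,0.05],[0,0,0,0.001,-0.0005,-0.005,0.05],[0,0,0,0.001,-0.0005,-0.008,0.05],[0,0,0,0.001,-0.0005,-0.011,0.05],[0,0,0,0.001,-0.0005,-0.014,0.05],[0,0,0,0.001,-0.0005,-0.0165,0.05],[0,0,0,0.001,-0.0005,-0.0165,0.05],[0,0,0,0.001,-0.0005,-0.0165,0.05]]}}

```text
t: 10.55
tool_pos: [0.5555, -0.1701, 0.1734]
orientation: [0.744, 0.668, -0.001, 0.001]
ft_force: [-0.3, 0.4, -8.1]
finger_gap: 0.0543
```

Run:
```python
from h import *
np.set_printoptions(precision=4,suppress=True)
s=robot.state()
print(s['tool_pos'],s['orientation'],s['ft_force'],s['wrist_torque'])
```

```text
[ 0.5555 -0.1701  0.1734] [ 0.7439  0.6683 -0.0009  0.0011] [-0.3176  0.3904 -8.0981] [ 0.0191 -0.0704 -0.0037]
```

Request:
{"method": "apply_moves", "body": {"rows": [[0,0,0,0,0,0,0.05],[0,0,0,0,0,-0.001,0.05],[0,0,0,0,0,-0.002,0.05],[0,0,0,0,0,-0.003,0.05],[0,0,0,0,0,-0.004,0.05],[0,0,0,0,0,-0.005,0.05],[0,0,0,0,0,-0.006,0.05],[0,0,0,0,0,-0.006,0.05]], "grip_force": 60}}

```text
t: 11.35
tool_pos: [0.5556, -0.1701, 0.1696]
orientation: [0.744, 0.668, -0.001, 0.002]
ft_force: [-4.1, 1.6, 6.3]
finger_gap: 0.0544
```

Request:
{"method": "apply_moves", "body": {"rows": [[0,0,0,-0.0005,0,-0.003,0.05],[0,0,0,-0.0005,0,-0.004,0.05],[0,0,0,-0.0005,0,-0.005,0.05],[0,0,0,-0.0005,0,-0.006,0.05],[0,0,0,-0.0005,0,-0.007,0.05],[0,0,0,-0.0005,0,-0.008,0.05]]}}

```text
t: 11.95
tool_pos: [0.5556, -0.1701, 0.1645]
orientation: [0.744, 0.668, -0.0, 0.003]
ft_force: [-4.3, 2.4, 10.1]
finger_gap: 0.0542
```

Request:
{"method": "apply_moves", "body": {"rows": [[0,0,0,-0.0005,0,-0.004,0.05],[0,0,0,-0.0005,0,-0.005,0.05],[0,0,0,-0.0005,0,-0.006,0.05],[0,0,0,-0.0005,0,-0.007,0.05],[0,0,0,-0.0005,0,-0.008,0.05],[0,0,0,-0.0005,0,-0.0085,0.05]]}}

```text
t: 12.55
tool_pos: [0.5557, -0.1702, 0.1606]
orientation: [0.744, 0.669, 0.0, 0.004]
ft_force: [-7.7, 3.2, 22.3]
finger_gap: 0.0542
```

Request:
{"method": "apply_moves", "body": {"rows": [[0,0,0,-0.001,0.0005,-0.005,0.05],[0,0,0,-0.001,0.0005,-0.006,0.05],[0,0,0,-0.001,0.0005,-0.006,0.05],[0,0,0,-0.001,0.0005,-0.006,0.05]]}}

```text
t: 12.95
tool_pos: [0.5558, -0.1702, 0.1606]
orientation: [0.744, 0.669, 0.001, 0.006]
ft_force: [-7.4, 3.1, 25.4]
finger_gap: 0.0539
```

Run:
```python
from h import *
np.set_printoptions(precision=4,suppress=True)
p=robot.camera('side'); s=robot.state(); z=s['tool_pos'][2]
print(s['tool_pos'],s['orientation'],s['ft_force'],s['wrist_torque'])
print([proj(p,[.5545,-.1695,h]) for h in (.191,.196,.201)])
im=cv2.cvtColor(p['pixels'],cv2.COLOR_RGB2BGR)[120:210,360:450]
cv2.imwrite('pics/s6c.png',cv2.resize(im,(600,600),interpolation=cv2.INTER_CUBIC))
```

```text
[ 0.5558 -0.1702  0.1607] [0.7435 0.6687 0.0009 0.0064] [-6.8266  4.2201 25.7033] [ 0.7602  1.5787 -0.0317]
[array([406.7123, 153.2712]), array([406.9869, 150.3963]), array([407.2631, 147.5051])]
```

View pics/s6c.png

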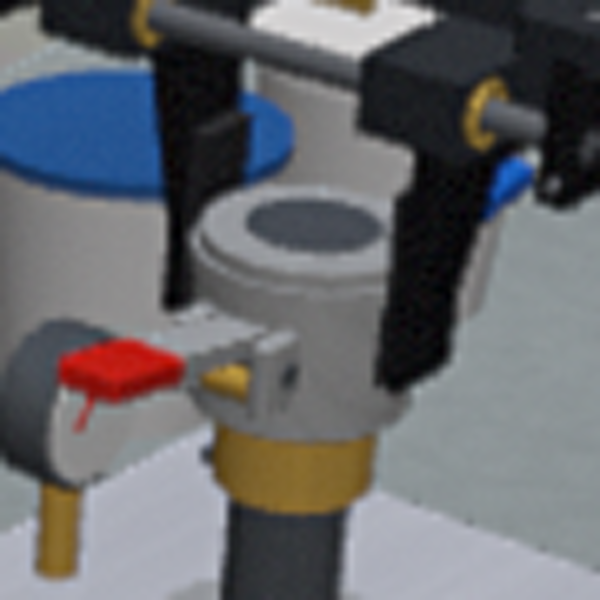

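The coupling stopped hard at home: the disc centre is at (407,154) against a predicted (407,153) for the home height. Next I'll relax, release and rise.

Request:
{"method": "apply_moves", "body": {"rows": [[0,0,0,0,0,0,0.05],[0,0,0,0,0,0,0.05],[0,0,0,0,0,0,0.07],[0,0,0,0,0,0,0.08],[0,0,0,0,0,0,0.08],[0,0,0,0,0,0.003,0.08],[0,0,0,0,0,0.01,0.08],[0,0,0,0,0,0.03,0.08],[0,0,0,0,0,0.06,0.08],[0,0,0,0,0,0.08,0.04],[0,0,0,0,0,0.08,0.0],[0,0,0,0,0,0.08,0.0]]}}

```text
t: 14.2
tool_pos: [0.5559, -0.1702, 0.241]
orientation: [0.744, 0.669, 0.001, 0.007]
ft_force: [0.7, -0.4, -0.2]
finger_gap: 0.0634
```

Run:
```python
from h import *
np.set_printoptions(precision=4,suppress=True)
p=robot.camera('side'); s=robot.state(); z=s['tool_pos'][2]
print(s['t'],s['tool_pos'],s['orientation'],s['ft_force'],s['finger_gap'])
im=cv2.cvtColor(p['pixels'],cv2.COLOR_RGB2BGR)[120:210,360:450]
cv2.imwrite('pics/s7c.png',cv2.resize(im,(600,600),interpolation=cv2.INTER_CUBIC))
hsv=cv2.cvtColor(p['pixels'],cv2.COLOR_RGB2HSV)
m=((hsv[...,0]<8)|(hsv[...,0]>172))&(hsv[...,1]>150)&(hsv[...,2]>60)
k,l,st,ce=cv2.connectedComponentsWithStats(m.astype('uint8'));print(ce[1:],st[1:])
```

```text
14.25 [ 0.5552 -0.1699  0.2401] [0.7435 0.6687 0.0007 0.0059] [-0.1178  0.2184  0.3527] 0.0598458919264283
[[377.44  174.976]] [[369 171  19  10 125]]
```

View pics/s7c.png

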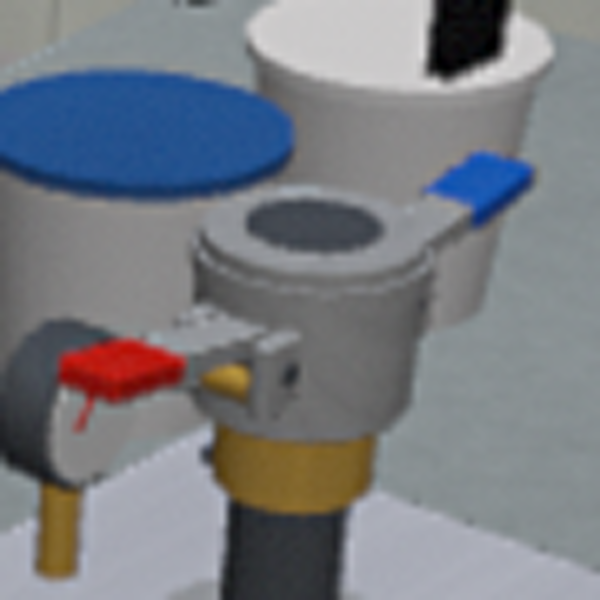

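Request:
{"method": "apply_moves", "body": {"rows": [[0.45,0.5,0,-0.0005,0,0,0.0],[0.45,0.5,0,-0.0005,0,-0.01,0.0],[0.45,0.5,0,-0.0005,0,-0.02,0.0],[0.45,0.5,0,-0.0005,0,-0.03,0.0],[0.45,0.5,0,-0.0005,0,-0.035,0.0],[0.45,0.5,0,-0.0005,0,-0.039,0.0],[0.45,0.5,0,-0.0005,0,-0.043,0.0],[0.45,0.5,0,-0.0005,0,-0.045,0.0],[0.45,0.5,0,-0.0005,0,-0.047,0.0],[0.45,0.5,0,-0.0005,0,-0.049,0.0],[0.45,0.5,0,-0.0005,0,-0.05,0.0],[0.45,0.5,0,-0.0005,0,-0.051,0.0]]}}

```text
t: 15.45
tool_pos: [0.555, -0.17, 0.1914]
orientation: [0.743, 0.669, 0.0, 0.001]
ft_force: [-4.4, 1.5, 16.3]
finger_gap: 0.0006
```

Request:
{"method": "apply_moves", "body": {"rows": [[0,0,0,0,0,-0.003,0.0],[0,0,0,0,0,-0.004,0.0],[0,0,0,0,0,-0.005,0.0],[0,0,0,0,0,-0.005,0.0]]}}

```text
t: 15.85
tool_pos: [0.555, -0.17, 0.1913]
orientation: [0.743, 0.669, 0.0, 0.002]
ft_force: [-7.3, 3.1, 24.1]
finger_gap: 0.0006
```

Pushing with closed fingers on the top reads z = 0.1913 at over 24 N, so the coupling is home. Next is the red arm. I'll rise, move out along its +y side and tilt the tool outward 20°.

Request:
{"method": "apply_moves", "body": {"rows": [[0,0,0,0,0,0.01,0.0],[0,0,0,0,0,0.04,0.0],[-5,0.5,0,0,0.01,0.07,0.0],[-10,1.1,0,0.002,0.03,0.07,0.0],[-15,1.6,0,0.006,0.05,0.07,0.0],[-19.9,2.2,0,0.008,0.07,0.07,0.0],[-19.9,2.2,0,0.0086,0.0795,0.06,0.0],[-19.9,2.2,0,0.0086,0.0795,0.04,0.0],[-19.9,2.2,0,0.0086,0.0795,0.03,0.0],[-19.9,2.2,0,0.0086,0.0795,0.03,0.0],[-19.9,2.2,0,0.0086,0.0795,0.03,0.0]]}}

```text
t: 16.95
tool_pos: [0.5637, -0.0915, 0.2213]
orientation: [0.732, 0.658, -0.129, 0.117]
ft_force: [0.5, -0.7, 0.1]
finger_gap: -0.0
```

Run:
```python
from h import *
np.set_printoptions(precision=4,suppress=True)
p=robot.camera('side'); s=robot.state()
print(s['t'],s['tool_pos'],s['orientation'],s['qpos'],s['ft_force'])
im=cv2.cvtColor(p['pixels'],cv2.COLOR_RGB2BGR)[60:240,300:480]
cv2.imwrite('pics/s8c.png',cv2.resize(im,(600,600),interpolation=cv2.INTER_CUBIC))
```

```text
17.0 [ 0.564  -0.0915  0.2218] [ 0.7321  0.6584 -0.1291  0.1178] [-0.1716  0.483   1.5824 -0.3989  1.0842  0.1243] [-0.8555  0.1478  0.1973]
```

View pics/s8c.png

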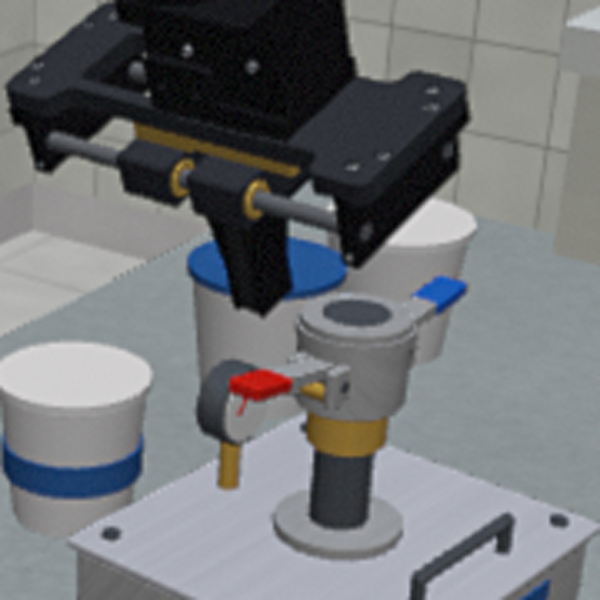

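Request:
{"method": "apply_moves", "body": {"rows": [[0,0,0,0,0.001,-0.015,0.0],[0,0,0,0,0.001,-0.028,0.0],[0,0,0,0,0.001,-0.036,0.0],[0,0,0,0,0.001,-0.043,0.0],[0,0,0,0,0.001,-0.05,0.0],[0,0,0,0,0.001,-0.057,0.0],[0,0,0,0,0.001,-0.065,0.0],[0,0,0,0,-0.001,-0.072,0.0],[0,0,0,-0.0004,-0.0035,-0.079,0.0],[0,0,0,-0.0008,-0.0075,-0.086,0.0],[0,0,0,-0.0013,-0.0124,-0.092,0.0]]}}

```text
t: 18.1
tool_pos: [0.5628, -0.1043, 0.1293]
orientation: [0.732, 0.658, -0.129, 0.118]
ft_force: [0.2, 1.6, 4.0]
finger_gap: 0.0005
```

Run:
```python
from h import *
np.set_printoptions(precision=4,suppress=True)
p=robot.camera('side'); s=robot.state()
print(s['t'],s['tool_pos'],s['orientation'],s['ft_force'])
im=cv2.cvtColor(p['pixels'],cv2.COLOR_RGB2BGR)[100:240,320:460]
cv2.imwrite('pics/s9c.png',cv2.resize(im,(600,600),interpolation=cv2.INTER_CUBIC))
```

```text
18.15 [ 0.5622 -0.105   0.1285] [ 0.7322  0.6583 -0.1297  0.1173] [0.7865 0.7375 1.6596]
```

View pics/s9c.png

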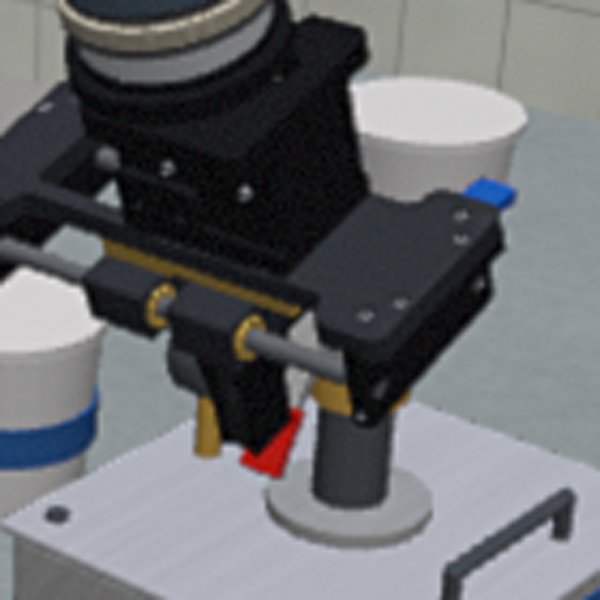

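Request:
{"method": "apply_moves", "body": {"rows": [[0,0,0,-0.0004,-0.004,-0.003,0.0],[0,0,0,-0.0009,-0.008,-0.005,0.0],[0,0,0,-0.0013,-0.0115,-0.0065,0.0],[0,0,0,-0.0016,-0.015,-0.008,0.0],[0,0,0,-0.0018,-0.017,-0.009,0.0],[0,0,0,-0.002,-0.0185,-0.009,0.0],[0,0,0,-0.002,-0.0185,-0.009,0.0]]}}

```text
t: 18.85
tool_pos: [0.5602, -0.1234, 0.1193]
orientation: [0.732, 0.658, -0.13, 0.117]
ft_force: [0.9, 1.0, 0.4]
finger_gap: 0.0003
```

Request:
{"method": "apply_moves", "body": {"rows": [[0,0,0,-0.0001,-0.0015,0,0.0],[0,0,0,-0.0003,-0.003,0,0.0],[0,0,0,-0.0003,-0.003,0,0.0]]}}

```text
t: 19.15
tool_pos: [0.56, -0.1247, 0.1188]
orientation: [0.733, 0.658, -0.128, 0.116]
ft_force: [1.9, 7.8, -0.2]
finger_gap: 0.0004
```

Request:
{"method": "apply_moves", "body": {"rows": [[0,0,0,-0.0002,-0.002,0,0.0],[0,0,0,-0.0003,-0.003,0,0.0],[0,0,0,-0.0003,-0.003,0,0.0]]}}

```text
t: 19.45
tool_pos: [0.5601, -0.1252, 0.1185]
orientation: [0.733, 0.658, -0.126, 0.116]
ft_force: [1.2, 10.3, 1.5]
finger_gap: 0.0007
```

Request:
{"method": "apply_moves", "body": {"rows": [[0,0,0,0.001,0.01,0,0.0],[0,0,0,0.004,0.035,0,0.0],[0,0,0,0.006,0.055,0.01,0.0],[0,0,0,0.006,0.055,0.05,0.0],[0,0,0,0.006,0.055,0.1,0.0],[6,0,0,0.006,0.055,0.14,0.0],[13,-1,0,0.004,0.03,0.17,0.0],[20,-2,0,0.0,0.0,0.18,0.0],[20,-2,0,-0.004,-0.04,0.18,0.0],[20,-2,0,-0.004,-0.04,0.18,0.0]]}}

```text
t: 20.45
tool_pos: [0.5551, -0.1711, 0.2991]
orientation: [0.747, 0.665, 0.001, -0.001]
ft_force: [0.1, 1.5, -0.2]
finger_gap: 0.0006
```

Run:
```python
from h import *
np.set_printoptions(precision=4,suppress=True)
p=robot.camera('side'); s=robot.state()
print(s['t'],s['tool_pos'],s['orientation'],s['ft_force'])
im=cv2.cvtColor(p['pixels'],cv2.COLOR_RGB2BGR)[120:240,330:450]
cv2.imwrite('pics/s10c.png',cv2.resize(im,(600,600),interpolation=cv2.INTER_CUBIC))
```

```text
20.5 [ 0.5549 -0.1681  0.2984] [ 0.746   0.6659  0.0019 -0.0023] [ 0.7296 -0.6792 -0.7199]
```

View pics/s10c.png

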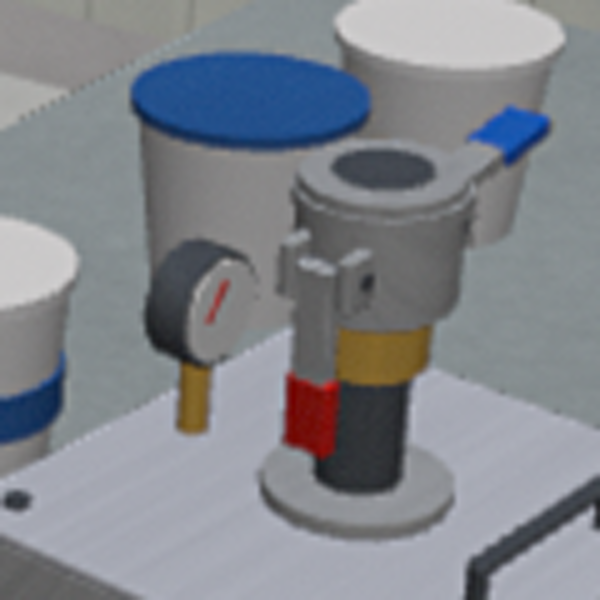

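The red arm hangs straight down and the gauge is untouched. The blue arm is next, as a mirror image.

Request:
{"method": "apply_moves", "body": {"rows": [[5,-0.5,0,-0.002,-0.02,0,0.0],[10,-1.1,0,-0.004,-0.04,0,0.0],[15,-1.6,0,-0.006,-0.06,0,0.0],[19.9,-2.2,0,-0.0085,-0.0814,-0.01,0.0],[19.9,-2.2,0,-0.0085,-0.0814,-0.03,0.0],[19.9,-2.2,0,-0.0085,-0.0814,-0.06,0.0],[19.9,-2.2,0,-0.0085,-0.0814,-0.0764,0.0],[19.9,-2.2,0,-0.0085,-0.0814,-0.0764,0.0],[19.9,-2.2,0,-0.0085,-0.0814,-0.0764,0.0]]}}

```text
t: 21.4
tool_pos: [0.5465, -0.2482, 0.2219]
orientation: [0.734, 0.656, 0.131, -0.12]
ft_force: [0.0, 0.2, 0.7]
finger_gap: 0.0005
```

Run:
```python
from h import *
np.set_printoptions(precision=4,suppress=True)
p=robot.camera('side'); s=robot.state()
print(s['t'],s['tool_pos'],s['orientation'],s['ft_force'],s['qpos'])
im=cv2.cvtColor(p['pixels'],cv2.COLOR_RGB2BGR)[60:240,320:500]
cv2.imwrite('pics/s11c.png',cv2.resize(im,(600,600),interpolation=cv2.INTER_CUBIC))
```

```text
21.45 [ 0.5469 -0.2487  0.2227] [ 0.7337  0.6561  0.1311 -0.1184] [0.7    0.4263 0.5635] [-0.7582  0.5713  1.4062  0.2848  1.3925 -0.7297]
```

View pics/s11c.png

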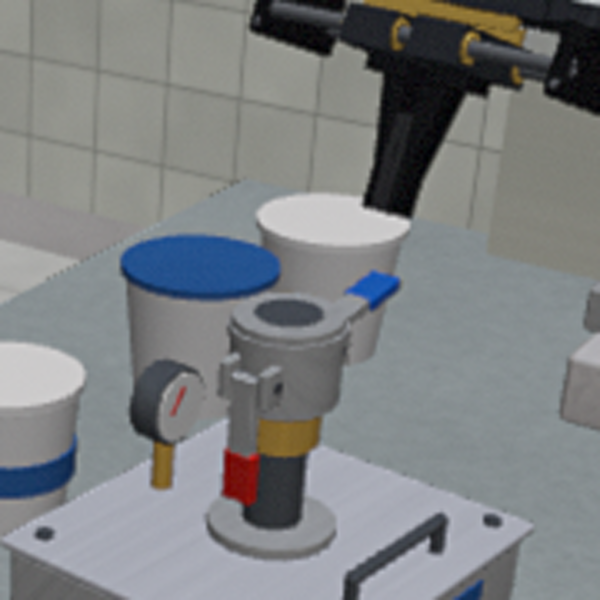

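Request:
{"method": "apply_moves", "body": {"rows": [[0,0,0,0,-0.001,-0.015,0.0],[0,0,0,0,-0.001,-0.028,0.0],[0,0,0,0,-0.001,-0.036,0.0],[0,0,0,0,-0.001,-0.043,0.0],[0,0,0,0,-0.001,-0.05,0.0],[0,0,0,0,-0.001,-0.057,0.0],[0,0,0,0,-0.001,-0.065,0.0],[0,0,0,0,0.001,-0.072,0.0],[0,0,0,0.0004,0.0035,-0.079,0.0],[0,0,0,0.0008,0.0075,-0.086,0.0],[0,0,0,0.0013,0.0124,-0.092,0.0]]}}

```text
t: 22.55
tool_pos: [0.5483, -0.2363, 0.1299]
orientation: [0.734, 0.656, 0.131, -0.118]
ft_force: [-0.2, -3.1, 1.1]
finger_gap: 0.0006
```

Run:
```python
from h import *
np.set_printoptions(precision=4,suppress=True)
p=robot.camera('side'); s=robot.state()
print(s['t'],s['tool_pos'],s['orientation'],s['ft_force'])
im=cv2.cvtColor(p['pixels'],cv2.COLOR_RGB2BGR)[80:240,330:490]
cv2.imwrite('pics/s12c.png',cv2.resize(im,(600,600),interpolation=cv2.INTER_CUBIC))
```

```text
22.6 [ 0.5479 -0.2349  0.1291] [ 0.7336  0.656   0.131  -0.1192] [ 0.4271 -1.8266 -0.2815]
```

View pics/s12c.png

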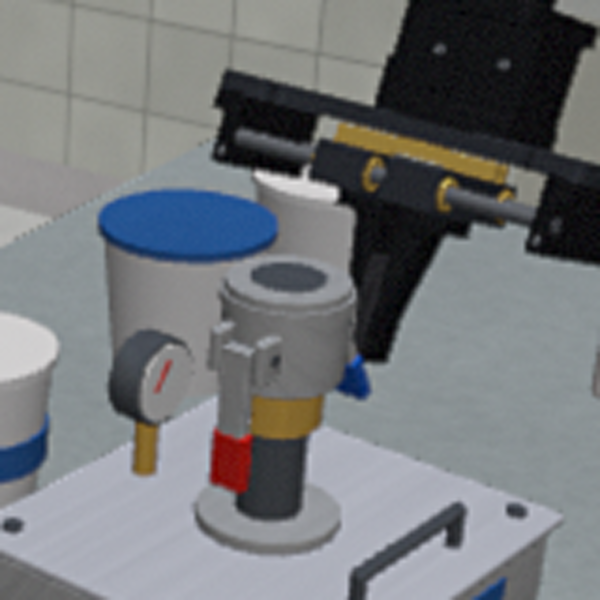

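Request:
{"method": "apply_moves", "body": {"rows": [[0,0,0,0.0004,0.004,-0.003,0.0],[0,0,0,0.0009,0.008,-0.005,0.0],[0,0,0,0.0013,0.0115,-0.0065,0.0],[0,0,0,0.0016,0.015,-0.008,0.0],[0,0,0,0.0018,0.017,-0.009,0.0],[0,0,0,0.002,0.0185,-0.0095,0.0],[0,0,0,0.002,0.0185,-0.0095,0.0]]}}

```text
t: 23.3
tool_pos: [0.5497, -0.2159, 0.1195]
orientation: [0.734, 0.656, 0.131, -0.12]
ft_force: [0.5, -3.0, -2.2]
finger_gap: 0.0005
```

Request:
{"method": "apply_moves", "body": {"rows": [[0,0,0,0.0001,0.0015,0,0.0],[0,0,0,0.0003,0.003,0,0.0],[0,0,0,0.0003,0.003,0,0.0]]}}

```text
t: 23.6
tool_pos: [0.55, -0.2151, 0.1193]
orientation: [0.734, 0.657, 0.13, -0.118]
ft_force: [-0.9, -8.7, -3.7]
finger_gap: 0.0008
```

Request:
{"method": "apply_moves", "body": {"rows": [[0,0,0,0.0002,0.002,0,0.0],[0,0,0,0.0003,0.003,0,0.0],[0,0,0,0.0003,0.003,0,0.0]]}}

```text
t: 23.9
tool_pos: [0.5501, -0.2147, 0.1191]
orientation: [0.734, 0.657, 0.128, -0.116]
ft_force: [-0.7, -9.0, -3.8]
finger_gap: 0.0006
```

Request:
{"method": "apply_moves", "body": {"rows": [[0,0,0,-0.001,-0.01,0,0.0],[0,0,0,-0.004,-0.035,0,0.0],[0,0,0,-0.006,-0.055,0.01,0.0],[0,0,0,-0.008,-0.08,0.05,0.0],[0,0,0,-0.01,-0.1,0.09,0.0],[0,0,0,-0.012,-0.12,0.13,0.0],[0,0,0,-0.016,-0.16,0.15,0.0],[0,0,0,-0.02,-0.2,0.15,0.0],[0,0,0,-0.02,-0.2,0.15,0.0]]}}

```text
t: 24.8
tool_pos: [0.5288, -0.4188, 0.2697]
orientation: [0.735, 0.656, 0.128, -0.115]
ft_force: [-0.1, 0.3, -0.3]
finger_gap: 0.0005
```

Run:
```python
from h import *
np.set_printoptions(precision=4,suppress=True)
p=shot('side','s13.png'); t=shot('top','t13.png');w=shot('wrist','w13.png'); s=robot.state()
print(s['t'],s['tool_pos'],s['orientation'],s['ft_force'])
a=cv2.cvtColor(p['pixels'],cv2.COLOR_RGB2BGR)[120:240,330:450]
b=cv2.cvtColor(t['pixels'],cv2.COLOR_RGB2BGR)[190:330,370:510]
cv2.imwrite('pics/c13.png',np.hstack([cv2.resize(x,(400,400),interpolation=cv2.INTER_CUBIC) for x in (a,b)]))
```

```text
24.95 [ 0.5295 -0.4129  0.2685] [ 0.7335  0.6568  0.129  -0.1181] [ 0.7687 -0.4947 -0.4786]
```

View pics/c13.png

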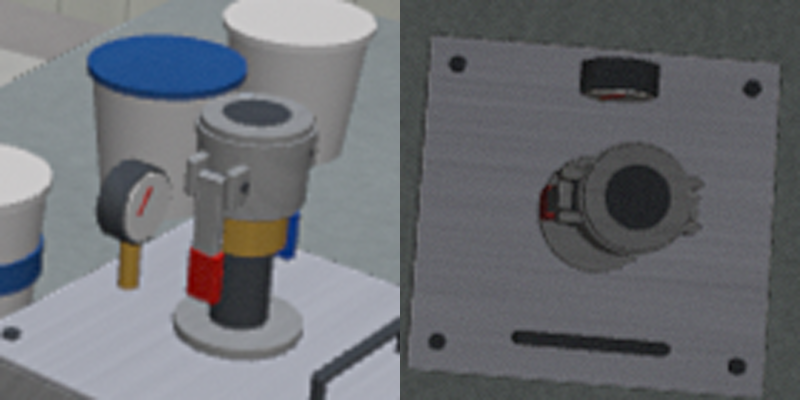

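View pics/t13.png

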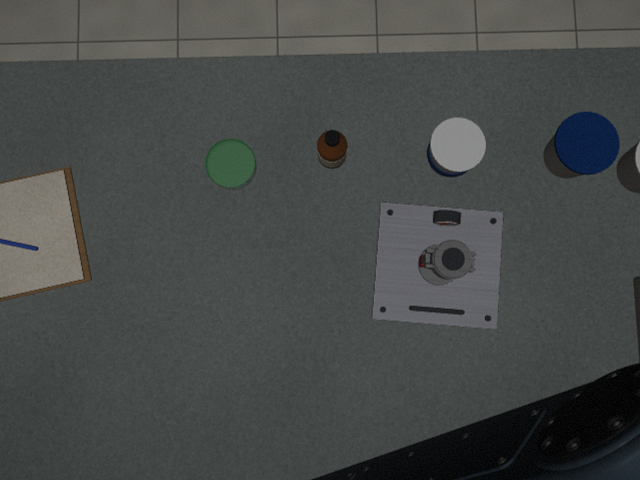

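View pics/w13.png

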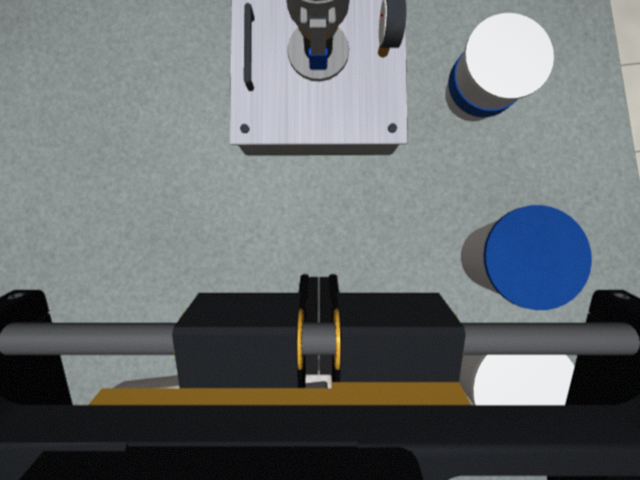

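Both arms stopped hard at the same distance, 45 mm from the axis. The bottle, tub, dishes and gauge are at the same pixels as at the start. Handing in.

Run:
```python
from station import robot
print(robot.close_job())
```

```text
the job is handed in; nothing more can be done
None
```

The rinse tank is closed: the coupling is fully home on the adaptor and both cam arms are fully down. I handed the job in at about 25 s with the robot well clear and touching nothing.

- **Seating:** I gripped the coupling by its free sides and lowered it onto the adaptor, correcting about 2 mm sideways from the force readings. I then pushed it down past the seal with both arms still raised, using up to about 34 N.
- **Home check:** Pressing on its top with shut fingers read 191.3 mm above the bench, where fully home is 191 mm. It did not move under a further 24 N.
- **Cam arms:** I swung red down first, then blue, with the shut fingertips. Each met its stop at about 45 mm from the axis, with 9 to 10 N resisting.
- **Last pictures:** The red arm hangs straight down beside the adaptor. The blue arm is partly hidden in the side and top views. What shows of it, together with its matching stop distance, agrees with fully down.
- **Surroundings:** The gauge, bottle, tub and dishes stand where they were in the first pictures.

Two readings were slightly off and left unexplained. The fingers closed to 54.5 mm on the 56 mm coupling, and the force reading when lifting it was about 8 N, where 0.55 kg should give 5.4 N. No check failed.

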